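# Hang the drained pans nested on the hook

## Task

Hang the three drained steel pans on the long hook by the eyes in their handles, largest first, then the medium, then the small one, open sides towards the hook's tip, so that each nests inside the one before. Slide each one back along the hook until you feel it stop, the large pan against the collar and the others against the handle behind, and bed it there with a firm, steady push of about 10 N, no hard shove, before you let go. Leave all three hanging straight with their handles flush together, and the jar, the tin and the brush where they are.

Things in the scene. Friction and masses are not known exactly. Their poses are not given: they have to be found in the camera images.
- stand: bench stand of the hook, fixed: dark base plate 210 x 120 x 12 mm (x from -165 to +45), steel pillar 25 mm thick, 274 high, grey clamp block. Origin on the bench under the pillar's axis. The stiff hook runs from the pillar along the stand's -x, level, axis 225 mm above the bench. A stop collar (dark, 26 mm across) is locked on it by a screw
- nose (a point): start of the hook's upturned nose, on the shank's axis 150 mm from the pillar's, axes as the stand's. The level shank, 9 mm thick, runs from here towards +x; the collar's front face lies somewhere 88 to 112 mm along it, not measured: feel for it. The nose rises at 45 degrees; its end is 14 mm further out (-x), 13.5 above. An eye passes over it with its seat 10 to 16 mm above the axis
- pan_large: the large pan: stainless pan 140 mm wide (y), 104 high (z), 40 deep (x), sheet 3 mm, 260 g give or take a third, stood on its long edge, handle up. Origin on the bench midway under the handle (x = y = 0): open side (rim) at x = -24 mm, back at x = +16. A slanted strap joins the rim to the wooden handle; the eye seat is 157 mm above the origin, the handle's top 210
- pan_medium: the medium pan: stainless pan 120 mm wide (y), 84 high (z), 40 deep (x), sheet 3 mm, 200 g give or take a third, stood on its long edge, handle up. Origin on the bench midway under the handle (x = y = 0): open side (rim) at x = -24 mm, back at x = +16. A slanted strap joins the rim to the wooden handle; the eye seat is 147 mm above the origin, the handle's top 200
- pan_small: the small pan: stainless pan 100 mm wide (y), 64 high (z), 40 deep (x), sheet 3 mm, 150 g give or take a third, stood on its long edge, handle up. Origin on the bench midway under the handle (x = y = 0): open side (rim) at x = -24 mm, back at x = +16. A slanted strap joins the rim to the wooden handle; the eye seat is 137 mm above the origin, the handle's top 190
- pan_large_eye (a point): eye seat of the large pan: where the shank's axis lies when the pan hangs; axes the pan's. On all pans the eye is an upright slot through the handle along x, 16 mm wide (y), from 22 mm below the seat up to an inverted V (45 degree sides, apex 6.4 mm above the seat) that centres on the shank
- pan_medium_eye (a point): eye seat of the medium pan, as on the large. On all pans the handle round the eye is a block 28 mm wide (y) and 18 thick (x), from 29 mm below to 14 above the seat; on it stands the grip, also 18 thick (x) but 16 (large), 20 (medium) or 24 mm (small) wide (y), from 14 to 53 mm above the seat: take it across its width, from above
- pan_small_eye (a point): eye seat of the small pan, as on the large. A pan at home reaches 22 mm into the one behind it with 7 mm to spare all round, so lower it onto the shank 24 mm or more before home and slide it back. Home: handle block against the collar or the block behind, eye seats 18 mm apart. The blocks are hard; pans drag a few newtons on the shank
- jar: amber jar with a black lid, 64 mm across, 85 mm high, origin at the middle of its underside; leave alone
- tin: low round aluminium tin, 72 mm across, 28 mm high, origin at the middle of its underside; leave alone
- brush: brush 130 mm long lying on the bench along its x, origin under its middle; leave alone
Things that resemble listed ones, but are neither listed nor needed, are in the scene too. Leave any black or blue look-alike of the pan_small alone.

How it is judged:
By the outcome, as a careful person would: the job done as asked, in the order asked, and still so for the second after the job is handed in, with the robot touching nothing.
It also fails if it takes over 72 s, if anything falls off the work surface, if the arm or the gripper's body presses on something with over 40 N, if the wrist force passes 120 N, or if a joint passes its speed limit or range.

## Robot

A 6-joint arm with a two-finger parallel gripper is mounted at the origin on the work surface. World frame = base frame: x ahead of the robot, y to its left, z up, the work surface at z = 0. Lengths are in m, angles in rad, forces in N, time in s.
With the tool pointing down it reaches from about 0.275 to 1 m from the base axis. Payload 8.4 kg.
Tool frame: the origin (TCP) lies on the mounting face of the last link; the fingertips stand 173 mm ahead of it and the grasp point (between the pads) lies 155 mm ahead of it (r.tcp_to_tips is the distance from the TCP to the fingertips, in m); z points along the fingers, y is the line along which they close (so a half turn about z gives the same grasp; the last joint's range is limited). The gripper opens to 85 mm and grips with 20 to 120 N. Pads are 22 mm wide; open, the fingers measure 114 mm over their backs; the gripper's body (76 mm by 85 mm) begins 54 mm behind the grasp point. The pads swing forward as they close: fully open they stand 13 mm farther back than shut.
Start: joints at [-1.24, 0.353, 1.633, -0, 1.155, -0.002], TCP at [0.204, -0.591, 0.405] pointing down, gripper open.
Joint ranges: [-2.63, 2.63], [-0.92, 2.1], [0.06, 2.66], [-1.3, 4.44], [0, 2.69], [-3.02, 3.02]. Speed limits (rad/s): [2.22, 2.22, 2.79, 3.14, 3.14, 3.14].

## Interface

Orientations are given as a 3x3 rotation matrix whose columns are the frame's x, y, z axes.
In Python, from cell import r gives the robot as it stands. The module is installed in compiled form; this text tells all that it offers.
- The arm moves only by the tool step_arm, never from a script. Its argument "deltas" is a list of rows, each a list of 3 entries, a list of its own where there are three numbers: the shift along the tool's x, y, z in mm, then the turn about the tool's z in rad, then the gripper command: -1 is fully open, 1 is shut, values between are in proportion. In form: [[[tx, ty, tz], turn, gripper], ...]. A call has 1 to 20 rows; each row shifts and turns the commanded pose from where the row before left it, along the tool's axes as they then stand; what a row does not reach is not made up. A row lasts 1/10 s, in which the tool goes at most 50 mm and 8.59 degrees, less where a joint would pass 70% of its speed; a pose out of reach is approached as far as the arm can. A call is refused whole if a number of a shift passes 50 or a number of a turn 0.15, either way. A call with a gripper value outside its range is refused whole. The fingers move at their own pace and stop on an object; "force" is the grip in N (left out, the last holds). Time passes only in rows, so rows that do not move let the fingers close. It gives the time, the measured TCP pose, the force, the opening and the grip force at its end, in the units of the state.
- r.sense(): the state, without advancing time (a new reading comes with each control period).
- r.camera(name): name is "scene" or "side" or "wrist"; returns a dict with "frame" (400x640x3 uint8, red, green, blue), "depth" (400x640 float32, m along the optical axis (not along the pixel's ray), 0 where there is no reading), "vertical_fov" (degrees; the focal length in pixels is half the picture's height over the tangent of half this angle, whatever the lens; pixels are square), "cx", "cy" (the principal point, pixels), "D" ([k1, k2, p1, p2, k3] as OpenCV has them; the pictures are not rectified), "pose" (4x4, takes a point from camera to world coordinates); the wrist camera has in their place "hand_eye" (4x4, takes a point from camera to tool coordinates, whose origin is the TCP and whose axes are the flange's). Camera axes: x right, y up, looking along -z (the intrinsics and any distortion apply to the point x, -y, -z); pixel columns grow to the right and rows downward; lengths in m; the calibration is good to about 2 mm. A picture is of the moment at which its call begins: read the wrist's pose just before it.
- r.finish_job(): hands the job in; it is judged then, once.
The state is a dict: "time_s": time; "q": joint angles; "qvel": joint speeds; "tau": joint torques, N m; "tool_pos": TCP position; "eef_rot": TCP orientation; "ft_force": force on the tool from outside, world axes, zero at the start; "torque": the same for the moment, N m; "opening": finger opening in m; "grasp_force": force on a finger pad.
Only numpy, scipy, OpenCV 4.12 (cv2) and the standard library are available. Lean on these libraries where they do the work, as an engineer would, in place of code of your own. Each camera call takes 0.05 s, during which the arm holds its last target. There are 200 camera calls.

## Working session

There is one attempt and no reset: what is moved stays moved. The work goes in short steps, Python scripts to look and compute and a tool call to move; the robot and the scene stay as the last step left them, time stands still between calls to the robot, and variables do not carry over. Pictures are saved under pics/ and viewed, at most 10 in all, crops included, and the job is handed in when it is done.

Besides the shell and the picture viewer there is one more tool, called as name(argument=value, ...), one argument or row to a line, values as JSON. step_arm: Moves the arm, as the interface text tells. Its arguments: {"type":"object","properties":{"deltas":{"type":"array"},"force":{"type":"number"}},"required":["deltas"]}

```bash
mkdir -p pics
cat > h.py <<'E'
from cell import r
import numpy as np, cv2
def cam(n):
    s=r.sense(); c=r.camera(n)
    if n=="wrist":
        T=np.eye(4);T[:3,:3]=s["eef_rot"];T[:3,3]=s["tool_pos"];c["pose"]=T@np.array(c["hand_eye"])
    h=c["frame"].shape[0];f=h/2/np.tan(np.radians(c["vertical_fov"])/2)
    c["K"]=np.array([[f,0,c["cx"]],[0,f,c["cy"]],[0,0,1]]);return c
def cloud(c):
    h,w=c["depth"].shape;v,u=np.mgrid[:h,:w]
    p=cv2.undistortPoints(np.stack([u,v],-1).reshape(-1,1,2).astype(np.float64),c["K"],np.array(c["D"],float)).reshape(h,w,2)
    d=c["depth"];P=np.stack([p[...,0]*d,-p[...,1]*d,-d],-1)
    W=P@np.array(c["pose"])[:3,:3].T+np.array(c["pose"])[:3,3];W[d==0]=np.nan;return W
def save(n,im): cv2.imwrite("pics/"+n,im[...,::-1])
E
python3 - <<'E'
from h import *
a=cam("scene");b=cam("side");np.savez("c0.npz",s=cloud(a),t=cloud(b),fs=a["frame"],ft=b["frame"])
save("scene.png",a["frame"]);save("side.png",b["frame"])
for c in(a,b):print(np.round(c["pose"],3).tolist(),c["vertical_fov"],c["D"])
E
```

```text
[[0.356, -0.665, 0.656, 1.25], [0.934, 0.252, -0.251, -0.429], [0.002, 0.702, 0.712, 0.971], [0.0, 0.0, 0.0, 1.0]] 49.23342344315264 [-0.10547339  0.          0.          0.          0.        ]
[[-0.992, 0.059, -0.112, 0.345], [-0.124, -0.617, 0.777, 0.687], [-0.023, 0.785, 0.619, 0.811], [0.0, 0.0, 0.0, 1.0]] 57.20762905348467 [-0.06331024  0.          0.          0.          0.        ]
```

View pics/scene.png

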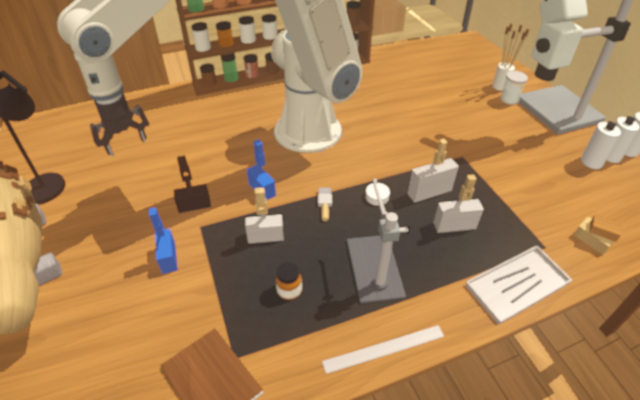

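View pics/side.png

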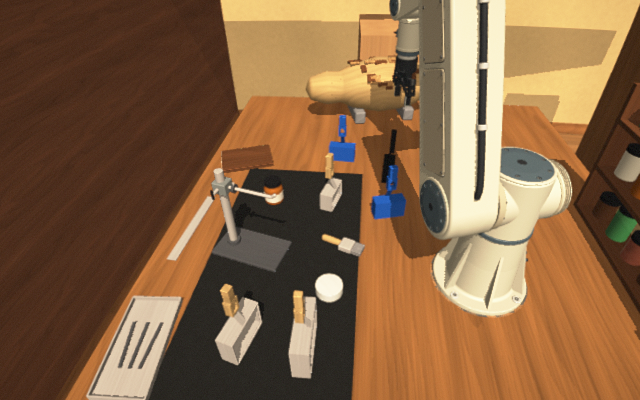

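Scene view: the steel pans with wooden handles are at (434,180), (458,214) and (265,228). The last is the small one. Its look-alikes are blue at (260,180) and (165,250), and black at (190,195). The hook's pillar is at (385,260) with its tip near (375,185), the jar at (289,282), the tin at (377,194) and the brush at (324,203).

```bash
cat > m.py <<'E'
from h import *
d=np.load("c0.npz")
reg={'s':dict(A=(405,135,460,205),B=(432,172,487,236),C=(242,185,288,246),hook=(340,170,415,300)),
     't':dict(A=(285,285,322,380),B=(212,280,265,365),C=(315,150,347,213),hook=(205,165,290,270))}
for k in 'st':
    W=d[k]
    for n,(u0,v0,u1,v1) in reg[k].items():
        P=W[v0:v1,u0:u1].reshape(-1,3);P=P[np.isfinite(P).all(1)]
        print(k,n)
        bands=[(.03,.05),(.05,.065),(.065,.09),(.09,.11),(.11,.14),(.14,.17),(.17,.19),(.19,.215)] if n!='hook' else [(.008,.02),(.05,.12),(.12,.2),(.215,.232),(.232,.25),(.25,.29)]
        for a,b in bands:
            Q=P[(P[:,2]>a)&(P[:,2]<b)]
            if len(Q)>5:
                c,(w,h),an=cv2.minAreaRect((Q[:,:2]*1000).astype(np.float32));print(a,len(Q),np.round(c),round(w),round(h),round(an),'mean',np.round(Q.mean(0)*1000))
        print('top',np.round(np.nanpercentile(P[:,2],99.5),3))
E
python3 m.py
```

```text
s A
0.03 197 [464. 250.] 146 43 77 mean [460. 240.  40.]
0.05 155 [446. 254.] 43 142 1 mean [460. 242.  58.]
0.065 320 [511. 239.] 145 142 77 mean [483. 239.  79.]
0.09 549 [504. 255.] 166 144 0 mean [451. 248. 103.]
0.11 46 [513. 241.] 31 156 77 mean [459. 253. 132.]
0.14 78 [450. 254.] 32 19 83 mean [452. 251. 156.]
0.17 51 [454. 249.] 25 18 49 mean [454. 249. 179.]
0.19 64 [450. 253.] 20 17 10 mean [452. 251. 203.]
top 0.209
s B
0.03 307 [538. 255.] 122 173 83 mean [565. 251.  40.]
0.05 222 [537. 255.] 119 171 82 mean [560. 253.  58.]
0.065 766 [534. 263.] 122 174 78 mean [577. 252.  81.]
0.09 63 [526. 247.] 61 148 75 mean [479. 252.  97.]
0.11 78 [600. 250.] 31 20 77 mean [602. 249. 129.]
0.14 89 [604. 247.] 31 22 50 mean [602. 245. 156.]
0.17 52 [603. 247.] 23 14 42 mean [603. 246. 180.]
0.19 57 [600. 250.] 18 18 73 mean [602. 248. 199.]
top 0.202
s C
0.03 217 [ 365. -271.] 99 191 78 mean [ 414. -273.   40.]
0.05 322 [ 372. -277.] 99 185 81 mean [ 430. -284.   61.]
0.065 240 [ 376. -271.] 97 172 76 mean [ 433. -286.   67.]
0.09 6 [ 440. -287.] 7 22 44 mean [ 439. -287.  100.]
0.
[... 1538 characters left out ...]
81.   62.]
0.065 74 [ 434. -284.] 100 41 77 mean [ 430. -280.   70.]
0.09 16 [ 432. -281.] 21 10 46 mean [ 432. -282.  100.]
0.11 60 [ 438. -284.] 30 19 75 mean [ 438. -278.  124.]
0.14 66 [ 435. -279.] 28 17 33 mean [ 438. -278.  155.]
0.17 48 [ 439. -285.] 23 19 72 mean [ 438. -280.  181.]
0.19 16 [ 438. -286.] 20 14 85 mean [ 439. -285.  191.]
top 0.19
t hook
0.008 2098 [ 698. -214.] 234 556 14 mean [654. -70.  12.]
0.05 444 [ 673. -176.] 278 60 67 mean [ 656. -187.   78.]
0.12 197 [705. -49.] 25 16 30 mean [704. -47. 160.]
0.215 286 [640. -40.] 179 61 2 mean [656. -31. 226.]
0.232 206 [639. -39.] 180 59 1 mean [689. -41. 240.]
0.25 110 [707. -53.] 23 24 61 mean [706. -50. 266.]
top 0.271
```

```bash
cat > m2.py <<'E'
from h import *
d=np.load("c0.npz");s=r.sense()
print(np.round(s["eef_rot"],3).tolist(),s["opening"])
print(np.round(r.camera("wrist")["hand_eye"],3).tolist())
for k in 'st':
    P=d[k].reshape(-1,3);P=P[np.isfinite(P).all(1)]*1000
    ps=np.array([709,-54.])
    u=np.array([np.cos(np.radians(-13)),np.sin(np.radians(-13))]);v=np.array([-u[1],u[0]])
    for it in range(3):
        X=(P[:,:2]-ps)@u;Y=(P[:,:2]-ps)@v
        m=(X>-145)&(X<-75)&(abs(Y)<15)&(P[:,2]>216)&(P[:,2]<234)
        a,b=np.polyfit(X[m],Y[m],1);print(k,m.sum(),'slope',a,'off',b,'zmax',np.percentile(P[m,2],[5,50,95]))
        for x0 in range(-175,-20,12):
            q=(X>x0)&(X<x0+12)&(abs(Y)<18)&(P[:,2]>212)&(P[:,2]<262)
            if it==2 and q.sum()>2:print(x0,q.sum(),np.round([Y[q].mean(),Y[q].min(),Y[q].max(),P[q,2].min(),P[q,2].max()],1))
        an=np.arctan2(u[1],u[0])+np.arctan(a); ps=ps+b*v;u=np.array([np.cos(an),np.sin(an)]);v=np.array([-u[1],u[0]])
    X=(P[:,:2]-ps)@u;Y=(P[:,:2]-ps)@v
    m=(abs(Y)<30)&(abs(X)<40)&(P[:,2]>50)&(P[:,2]<195);print('pillar',np.round([X[m].min(),X[m].max(),Y[m].min(),Y[m].max()],1))
    m=(abs(Y)<12)&(X<-80)&(P[:,2]>210);print('tip X',np.percentile(X[m],[0,1,5]))
    print('yaw',np.degrees(an),'line pt',ps)
    m=(abs(Y)<80)&(X>-190)&(X<80)&(P[:,2]>8)&(P[:,2]<16);c,w,an2=cv2.minAreaRect(P[m][:,:2].astype(np.float32));print('base',c,w,an2)
for k,n,b in(('s','jar',(275,262,304,298)),('t','jar',(265,176,285,206)),('s','tin',(362,182,392,206)),('t','tin',(312,272,345,302)),('s','brush',(315,186,334,222)),('t','brush',(320,232,366,256))):
    P=d[k][b[1]:b[3],b[0]:b[2]].reshape(-1,3)*1000;P=P[P[:,2]>8]
    print(k,n,np.round(np.median(P,0)),np.round(np.percentile(P,[3,97],0)).tolist())
E
python3 m2.py
```

```text
[[0.945, 0.327, -0.0], [0.327, -0.945, 0.001], [-0.0, -0.001, -1.0]] 0.08530730801241539
[[0.001, 0.958, 0.286, 0.074], [1.0, -0.001, -0.001, -0.0], [-0.001, 0.286, -0.958, 0.03], [0.0, 0.0, 0.0, 1.0]]
s 80 slope -0.01439728189667569 off -3.703081711407211 zmax [226.30999218 229.87637868 232.73718648]
s 80 slope -0.00023716230433677913 off -0.025975742105313025 zmax [226.30999218 229.87637868 232.73718648]
s 80 slope -3.906692983552152e-06 off -0.000427889468199896 zmax [226.30999218 229.87637868 232.73718648]
-163 17 [ 1.000e-01 -3.200e+00  5.200e+00  2.277e+02  2.402e+02]
-151 15 [  0.6  -3.3   5.1 226.5 233.7]
-139 14 [ -0.3  -3.7   4.7 226.3 232.4]
-127 13 [ -0.   -3.9   4.9 227.5 233. ]
-115 14 [ -0.   -3.6   4.2 226.3 232.7]
-103 13 [-1.000e-01 -3.300e+00  4.000e+00  2.279e+02  2.336e+02]
-91 16 [  0.   -3.4   5.  224.5 231.9]
-79 13 [-2.000e-01 -3.500e+00  4.200e+00  2.274e+02  2.326e+02]
-67 14 [  0.5  -3.3   4.8 227.  232.9]
-55 5 [ -3.2 -10.9   1.9 226.2 236. ]
-43 32 [ -4.3 -11.7   3.3 226.5 246.5]
-31 9 [-11.1 -17.9  -6.4 240.9 244.9]
pillar [ -7.5  13.1 -11.4  12.2]
tip 
[... 1102 characters left out ...]
  2.2 -17.8  16.8 212.  244.3]
pillar [-15.3   8.4 -12.7  11.4]
tip X [-682.12422445 -673.92760029 -661.00012706]
yaw -12.922666477365471 line pt [709.59522818 -51.42177259]
base (649.271728515625, -40.08924102783203) (123.33067321777344, 211.80612182617188) 76.21399688720703
s jar [ 650. -281.   74.] [[611.0, -308.0, 16.0], [665.0, -252.0, 89.0]]
t jar [ 621. -257.   66.] [[558.0, -297.0, 12.0], [655.0, -16.0, 230.0]]
s tin [419.  67.  29.] [[377.0, -36.0, 11.0], [622.0, 114.0, 232.0]]
t tin [405.  97.  28.] [[375.0, 58.0, 11.0], [435.0, 186.0, 103.0]]
s brush [377. -83.  19.] [[324.0, -108.0, 11.0], [440.0, -51.0, 24.0]]
t brush [367. -73.  18.] [[324.0, -98.0, 10.0], [436.0, -44.0, 22.0]]
```

step_arm(
  deltas=[
    [[0,0,-24],0.142,-1],
    [[0,0,-24],0.142,-1],
    [[0,0,-24],0.142,-1],
    [[0,0,-23],0.141,-1],
    [[17.8,-42.6,0],0,-1],
    [[17.8,-42.6,0],0,-1],
    [[17.8,-42.6,0],0,-1],
    [[17.8,-42.6,0],0,-1],
    [[17.8,-42.6,0],0,-1],
    [[17.8,-42.6,0],0,-1],
    [[17.8,-42.6,0],0,-1],
    [[17.8,-42.6,0],0,-1],
    [[17.8,-42.6,0],0,-1],
    [[17.8,-42.6,0],0,-1],
    [[17.8,-42.6,0],0,-1],
    [[17.8,-42.6,0],0,-1],
    [[17.8,-42.6,0],0,-1],
    [[17.8,-42.6,0],0,-1],
    [[17.8,-42.6,0],0,-1],
    [[0,0,0],0,-1],
  ],
)

```text
time_s: 2.15
tool_pos: [0.6144, -0.027, 0.4989]
eef_rot: [[0.974, -0.228, 0.0], [-0.228, -0.974, 0.002], [0.0, -0.002, -1.0]]
ft_force: [-0.2, -0.5, 0.1]
opening: 0.0853
grasp_force: 0.0
```

```bash
cat > hook.py <<'E'
from h import *
c=cam("wrist");s=r.sense();print(s["time_s"],np.round(s["tool_pos"],4),np.degrees(np.arctan2(s["eef_rot"][1,0],s["eef_rot"][0,0])),np.abs(s["qvel"]).max())
W=cloud(c)*1000;P=W.reshape(-1,3);P=P[np.isfinite(P).all(1)]
ps=np.array([709,-54.]);an=np.radians(-13.4)
for it in range(4):
    u=np.array([np.cos(an),np.sin(an)]);v=np.array([-u[1],u[0]])
    X=(P[:,:2]-ps)@u;Y=(P[:,:2]-ps)@v
    m=(X>-148)&(X<-65)&(abs(Y)<12)&(P[:,2]>218)&(P[:,2]<236)
    a,b=np.polyfit(X[m],(Y[m]),1);an+=np.arctan(a);ps=ps+b*v
print(m.sum(),'yaw',np.degrees(an),'pt',ps,'z top',np.percentile(P[m,2],[50,90,98]),'width',np.percentile(Y[m],[1,99]))
m=(abs(Y)<12)&(X<-80)&(X>-250)&(P[:,2]>210);print('tip X',np.percentile(X[m],[0,1,5]),np.percentile(P[m,2],99))
for x0 in range(-70,-20,2):
    q=(abs(X-x0)<1)&(abs(Y)<20)&(P[:,2]>215)&(P[:,2]<262)
    if q.sum():print(x0,q.sum(),np.round([Y[q].min(),Y[q].max(),P[q,2].max()],1))
m=(abs(Y)<20)&(abs(X)<30)&(P[:,2]>262)&(P[:,2]<285);print('pillar top',np.round(np.percentile(np.c_[X,Y,P[:,2]][m],[2,98],0),1).tolist())
save("w1.png",c["frame"])
E
python3 hook.py
```

```text
2.2 [ 0.6132 -0.0289  0.4989] -13.222435160989683 0.04739320734911942
870 yaw -13.723035800139018 pt [708.85084647 -54.62649153] z top [229.72313074 230.85261764 231.47774315] width [-4.4495528   4.30516927]
tip X [-162.4897751  -156.31514628 -136.78805385] 420.6393073104142
-70 28 [ -4.4   4.2 231.7]
-68 23 [ -4.4   4.3 231.1]
-66 27 [ -4.4   4.3 230.7]
-64 25 [ -4.3   4.3 231.1]
-62 25 [ -4.2   4.3 230.6]
-60 28 [ -4.2   4.3 231.2]
-58 24 [ -4.2   4.4 232.8]
-56 23 [ -4.1   4.4 231.3]
-54 30 [ -4.    4.4 231.5]
-52 21 [ -4.1   3.6 231.6]
-50 25 [ -4.    3.6 231.7]
-48 25 [ -3.9   3.7 231. ]
-46 20 [ -3.9   3.7 231.6]
-44 20 [ -3.8   3.7 231.5]
-42 73 [-12.   12.  245.2]
-40 71 [-12.   12.  244.8]
-38 81 [-11.8  12.  245.1]
-36 70 [-11.8  12.1 244.9]
-34 54 [-10.9   9.7 237.7]
-32 33 [ -4.5   3.9 232.1]
-30 22 [ -4.4   3.9 231.3]
-28 33 [ -4.4   3.9 231.4]
-26 22 [ -4.3   3.9 232. ]
-24 51 [-16.1   5.6 241.2]
-22 131 [-18.1  18.7 244.7]
pillar top [[-10.6, -10.8, 272.2], [11.3, 11.0, 276.5]]
```

View pics/w1.png

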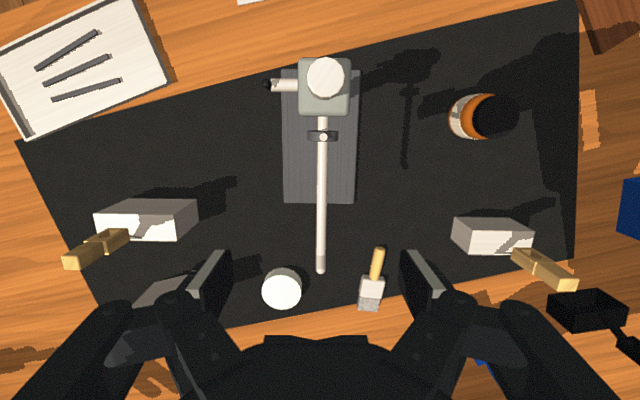

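step_arm(
  deltas=[
    [[-28.3,-29.6,5],0.009,-1],
    [[-28.3,-29.6,5],0,-1],
    [[-28.3,-29.6,5],0,-1],
    [[-28.3,-29.6,5],0,-1],
    [[-28.3,-29.6,5],0,-1],
    [[-28.3,-29.6,5],0,-1],
    [[-28.3,-29.6,5],0,-1],
    [[-28.3,-29.6,5],0,-1],
    [[0,0,0],0,-1],
    [[0,0,0],0,-1],
  ],
)

```text
time_s: 3.2
tool_pos: [0.4487, 0.2527, 0.4596]
eef_rot: [[0.971, -0.239, -0.0], [-0.239, -0.971, -0.001], [0.0, 0.001, -1.0]]
ft_force: [-0.0, -0.4, -0.9]
opening: 0.0853
grasp_force: 0.0
```

```bash
cat > pan.py <<'E'
# usage: pan.py x y topz name ; measures grip top and pan body near (x,y), prints tool-frame offset to the grip
from h import *
import sys
x,y,top=map(float,sys.argv[1:4])
c=cam("wrist");s=r.sense();R=np.array(s["eef_rot"]);t=np.array(s["tool_pos"])*1000
print(s["time_s"],np.round(t,1),'yaw',np.degrees(np.arctan2(R[1,0],R[0,0])),'ft',np.round(s["ft_force"],1))
P=cloud(c).reshape(-1,3)*1000;P=P[np.isfinite(P).all(1)];P=P[np.hypot(P[:,0]-x,P[:,1]-y)<90]
for n,a,b,rad in(('grip',top-6,top+6,30),('gripside',top-39,top-6,30),('block',top-80,top-39,30),('rim',top-112,top-103,90)):
    Q=P[(P[:,2]>a)&(P[:,2]<b)&(np.hypot(P[:,0]-x,P[:,1]-y)<rad)]
    if len(Q)<6: continue
    m,w,an=cv2.minAreaRect(Q[:,:2].astype(np.float32));l=(np.array([*m,0])-t)@R
    print(n,len(Q),np.round(m,1),np.round(w,1),round(an,1),'z',np.round(np.percentile(Q[:,2],[50,98]),1),'tool dx,dy',np.round(l[:2],1))
if len(sys.argv)>4: save(sys.argv[4],c["frame"])
E
python3 pan.py 449.5 254.5 210 w2.png
```

```text
3.25 [449.2 252.2 459.8] yaw -13.929032903110015 ft [-0.1 -0.3  0.2]
grip 438 [451.  255.8] [18.3 16. ] 3.2 z [211.1 212.7] tool dx,dy [ 0.6 -4.2]
gripside 367 [451.2 256. ] [28.2 18. ] 89.9 z [174.  202.8] tool dx,dy [ 0.8 -4.4]
block 266 [451.2 255.7] [17.8 27.7] 1.7 z [144.6 170.8] tool dx,dy [ 0.9 -4.2]
rim 3469 [445.8 255.7] [ 42.6 140.6] 1.7 z [105.  106.5] tool dx,dy [-4.4 -2.8]
```

View pics/w2.png

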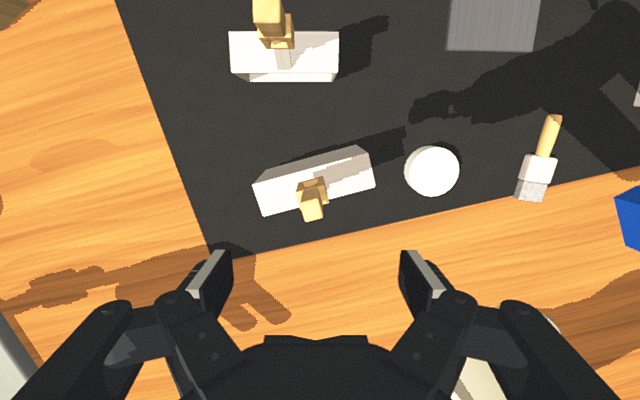

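Large pan: its handle is at (315,200) in the wrist view and it is yawed about +1.7°. I'll turn the tool to match and grip it.

step_arm(
  deltas=[
    [[0.6,-4.2,0],0,-1],
    [[0,0,10],-0.137,-1],
    [[0,0,10],-0.137,-1],
    [[0,0,31],0,-1],
    [[0,0,31],0,-1],
    [[0,0,31],0,-0.5],
    [[0,0,0],0,0],
    [[0,0,0],0,1],
    [[0,0,0],0,1],
    [[0,0,0],0,1],
    [[0,0,0],0,1],
    [[0,0,0],0,1],
    [[0,0,0],0,1],
  ],
  force=80,
)

```text
time_s: 4.55
tool_pos: [0.4513, 0.2571, 0.3483]
eef_rot: [[1.0, 0.031, 0.003], [0.031, -1.0, 0.001], [0.003, -0.001, -1.0]]
ft_force: [0.2, -1.2, 6.1]
opening: 0.0151
grasp_force: 79.4
```

step_arm(
  deltas=[
    [[0,0,-10],0,1],
    [[0,0,-24],0,1],
    [[0,0,-24],0,1],
    [[0,0,-24],0.09,1],
    [[0,0,0],0.09,1],
    [[0,0,0],0.09,1],
    [[14.9,30.2,0],0,1],
    [[14.9,30.2,0],0,1],
    [[14.9,30.2,0],0,1],
    [[14.9,30.2,0],0,1],
    [[14.9,30.2,0],0,1],
    [[14.9,30.2,0],0,1],
    [[14.9,30.2,0],0,1],
    [[14.9,30.2,0],0,1],
    [[0,0,0],0,1],
    [[0,0,0],0,1],
    [[0,0,0],0,1],
  ],
)

```text
time_s: 6.25
tool_pos: [0.509, -0.0054, 0.4289]
eef_rot: [[0.972, -0.237, -0.0], [-0.237, -0.972, 0.001], [-0.0, -0.0, -1.0]]
ft_force: [0.2, -0.0, -3.5]
opening: 0.0149
grasp_force: 79.6
```

```bash
cat > rel.py <<'E'
# held pan relative to the hook: tool position in stand axes, shank and handle as the wrist camera sees them
from h import *
import sys
s=r.sense();R=np.array(s["eef_rot"]);t=np.array(s["tool_pos"])*1000
an=np.radians(-13.72);S=np.array([[np.cos(an),-np.sin(an),0],[np.sin(an),np.cos(an),0],[0,0,1]]);o=np.array([708.85,-54.63,0])
print(s["time_s"],'tcp in stand',np.round(S.T@(t-o),1),'yaw err deg',round(np.degrees(np.arctan2(R[1,0],R[0,0]))+13.72,2),'open',round(s["opening"],4),'ft stand',np.round(S.T@np.array(s["ft_force"]),1))
if len(sys.argv)>1:
    c=cam("wrist");P=(cloud(c).reshape(-1,3)*1000-o)@S;P=P[np.isfinite(P).all(1)];tl=S.T@(t-o)
    m=(P[:,0]>tl[0]+15)&(P[:,0]<-60)&(abs(P[:,1])<10)&(P[:,2]>218)&(P[:,2]<236)
    if m.sum()>20:
        a,b=np.polyfit(P[m,0],P[m,1],1);print('shank',m.sum(),'Y at X=-100',round(b-100*a,2),'slope deg',round(np.degrees(np.arctan(a)),2),'ztop',np.round(np.percentile(P[m,2],[50,95]),1))
    Q=P-tl;m=(abs(Q[:,0])<25)&(abs(Q[:,1])<25)&(Q[:,2]<-158)&(Q[:,2]>-230)&(abs(P[:,2]-225)<60)
    f=Q[m]
    for z in range(-225,-158,6):
        g=f[abs(f[:,2]-z)<3]
        if len(g)>5:print('held z',z,len(g),'X',np.round(np.percentile(g[:,0],[3,97]),1),'Y',np.round(np.percentile(g[:,1],[3,97]),1))
    if len(sys.argv)>2:save(sys.argv[2],c["frame"])
E
python3 rel.py 1 w3.png
```

```text
6.25 tcp in stand [-2.058e+02  4.000e-01  4.289e+02] yaw err deg 0.02 open 0.0149 ft stand [ 0.2  0.  -3.5]
shank 2510 Y at X=-100 0.13 slope deg -0.1 ztop [229.9 232. ]
held z -219 75 X [7.  7.7] Y [-12.5  12.9]
held z -213 418 X [-2.9  7.7] Y [-10.4  11.5]
held z -207 64 X [2.1 7.9] Y [-13.3  13.7]
held z -201 67 X [4.4 7.9] Y [-13.2  13.9]
held z -195 73 X [7.1 7.9] Y [-13.4  13.5]
held z -189 120 X [7.1 8. ] Y [-12.9  13.9]
held z -183 186 X [7.1 8. ] Y [-12.7  13.4]
held z -177 146 X [6.7 8. ] Y [-11.   12.1]
held z -171 141 X [ 6.9 11.8] Y [-8.5  8. ]
held z -165 341 X [ 7.1 12.2] Y [-17.6  19. ]
held z -159 285 X [ 7.  12.3] Y [-19.1  20.5]
```

View pics/w3.png

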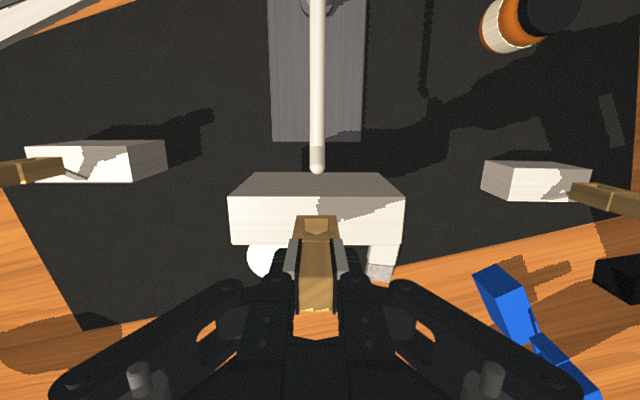

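step_arm(
  deltas=[
    [[12,-0.4,0],0,1],
    [[12,0,0],0,1],
    [[12,0,0],0,1],
    [[8,0,0],0,1],
    [[6,0,0],0,1],
  ],
)

```text
time_s: 6.8
tool_pos: [0.559, -0.0176, 0.4284]
eef_rot: [[0.972, -0.237, -0.0], [-0.237, -0.972, 0.0], [-0.0, 0.0, -1.0]]
ft_force: [0.3, 0.6, -3.0]
opening: 0.0152
grasp_force: 79.6
```

step_arm(
  deltas=[
    [[10,0,0],0,1],
    [[10,0,0],0,1],
    [[10,0,0],0,1],
    [[10,0,0],0,1],
    [[0,0,4],0,1],
    [[0,0,4],0,1],
    [[0,0,2],0,1],
    [[0,0,0],0,1],
  ],
)

```text
time_s: 7.6
tool_pos: [0.5963, -0.0268, 0.4181]
eef_rot: [[0.972, -0.237, -0.001], [-0.237, -0.972, 0.0], [-0.001, 0.0, -1.0]]
ft_force: [0.2, -0.0, -5.1]
opening: 0.0147
grasp_force: 79.6
```

step_arm(
  deltas=[
    [[0,0,1],0,1],
    [[0,0,1],0,1],
    [[0,0,0],0,1],
  ],
)

```text
time_s: 7.9
tool_pos: [0.5968, -0.0269, 0.4168]
eef_rot: [[0.972, -0.237, 0.0], [-0.237, -0.972, -0.0], [0.0, 0.0, -1.0]]
ft_force: [0.2, 0.0, -3.1]
opening: 0.0149
grasp_force: 79.6
```

step_arm(
  deltas=[
    [[0,0,0.7],0,1],
    [[0,0,0],0,1],
  ],
)

```text
time_s: 8.1
tool_pos: [0.5969, -0.0271, 0.4164]
eef_rot: [[0.972, -0.237, 0.0], [-0.237, -0.972, -0.0], [0.001, 0.0, -1.0]]
ft_force: [-1.8, -2.5, 0.7]
opening: 0.0149
grasp_force: 80.1
```

step_arm(
  deltas=[
    [[0,0,0.7],0,1],
    [[0,0,0],0,1],
  ],
)

```text
time_s: 8.3
tool_pos: [0.597, -0.0272, 0.4161]
eef_rot: [[0.972, -0.237, 0.001], [-0.237, -0.972, -0.001], [0.001, 0.001, -1.0]]
ft_force: [-1.9, -2.9, 4.8]
opening: 0.015
grasp_force: 80.8
```

step_arm(
  deltas=[
    [[0,0.4,-0.9],0,1],
    [[6,0,0],0,1],
    [[10,0,0],0,1],
    [[10,0,0],0,1],
    [[10,0,0],0,1],
    [[10,0,0],0,1],
    [[4,0,0],0,1],
    [[0,0,0],0,1],
  ],
)

```text
time_s: 9.1
tool_pos: [0.6464, -0.0396, 0.4161]
eef_rot: [[0.971, -0.237, 0.002], [-0.237, -0.971, -0.001], [0.002, 0.0, -1.0]]
ft_force: [1.2, -4.3, 0.0]
opening: 0.0153
grasp_force: 80.0
```

step_arm(
  deltas=[
    [[2,0,0],0,1],
    [[2,0,0],0,1],
    [[2,0,0],0,1],
  ],
)

```text
time_s: 9.4
tool_pos: [0.6508, -0.0406, 0.4161]
eef_rot: [[0.972, -0.237, -0.001], [-0.237, -0.972, -0.0], [-0.001, 0.0, -1.0]]
ft_force: [-4.2, -2.4, 1.1]
opening: 0.0149
grasp_force: 80.0
```

step_arm(
  deltas=[
    [[2,0.2,0],0,1],
    [[2,0,0],0,1],
    [[1,0,0],0,1],
    [[0,0,0],0,1],
  ],
)

```text
time_s: 9.8
tool_pos: [0.6561, -0.042, 0.4161]
eef_rot: [[0.972, -0.237, 0.0], [-0.237, -0.972, -0.0], [0.0, -0.0, -1.0]]
ft_force: [-1.7, -2.4, 0.3]
opening: 0.0148
grasp_force: 80.0
```

step_arm(
  deltas=[
    [[0.7,0,0],0,1],
    [[0.7,0,0],0,1],
  ],
)

```text
time_s: 10.0
tool_pos: [0.6573, -0.0422, 0.4161]
eef_rot: [[0.972, -0.237, -0.0], [-0.237, -0.972, 0.0], [-0.0, -0.0, -1.0]]
ft_force: [-2.5, -2.5, -0.4]
opening: 0.0149
grasp_force: 80.0
```

step_arm(
  deltas=[
    [[0.7,0,0],0,1],
    [[0,0,0],0,1],
  ],
)

```text
time_s: 10.2
tool_pos: [0.6581, -0.0424, 0.4162]
eef_rot: [[0.972, -0.237, 0.0], [-0.237, -0.972, 0.0], [0.0, -0.0, -1.0]]
ft_force: [-2.2, -2.4, -1.4]
opening: 0.0151
grasp_force: 80.0
```

step_arm(
  deltas=[
    [[0.8,0,0],0,1],
    [[0,0,0],0,1],
  ],
)

```text
time_s: 10.4
tool_pos: [0.6589, -0.0426, 0.4162]
eef_rot: [[0.972, -0.237, 0.0], [-0.237, -0.972, 0.0], [0.0, -0.0, -1.0]]
ft_force: [-2.3, -1.7, -0.6]
opening: 0.015
grasp_force: 80.0
```

step_arm(
  deltas=[
    [[0.8,0,0],0,1],
    [[0,0,0],0,1],
  ],
)

```text
time_s: 10.6
tool_pos: [0.6596, -0.0428, 0.4162]
eef_rot: [[0.972, -0.237, 0.0], [-0.237, -0.972, 0.0], [0.0, -0.0, -1.0]]
ft_force: [-2.7, -2.2, -1.8]
opening: 0.015
grasp_force: 80.0
```

step_arm(
  deltas=[
    [[0.5,0,0],0,1],
    [[0,0,0],0,1],
  ],
)

```text
time_s: 10.8
tool_pos: [0.6598, -0.0429, 0.4162]
eef_rot: [[0.972, -0.237, -0.001], [-0.237, -0.972, 0.0], [-0.001, -0.0, -1.0]]
ft_force: [-4.6, -1.2, 0.9]
opening: 0.015
grasp_force: 80.0
```

step_arm(
  deltas=[
    [[0.5,0,0],0,1],
    [[0,0,0],0,1],
  ],
)

```text
time_s: 11.0
tool_pos: [0.6601, -0.0429, 0.4162]
eef_rot: [[0.972, -0.237, -0.002], [-0.237, -0.972, 0.0], [-0.002, -0.0, -1.0]]
ft_force: [-6.6, -0.2, 2.1]
opening: 0.0149
grasp_force: 80.2
```

step_arm(
  deltas=[
    [[0.3,0,0],0,1],
    [[0,0,0],0,1],
  ],
)

```text
time_s: 11.2
tool_pos: [0.6602, -0.0429, 0.4161]
eef_rot: [[0.972, -0.237, -0.002], [-0.237, -0.972, 0.001], [-0.002, 0.0, -1.0]]
ft_force: [-7.9, -1.4, 2.2]
opening: 0.0147
grasp_force: 80.2
```

step_arm(
  deltas=[
    [[0.5,0,0],0,1],
    [[0.3,0,0],0,1],
    [[0,0,0],0,1],
    [[0,0,0],0,1],
  ],
)

```text
time_s: 11.6
tool_pos: [0.6605, -0.043, 0.4161]
eef_rot: [[0.972, -0.237, -0.004], [-0.237, -0.972, 0.001], [-0.004, 0.0, -1.0]]
ft_force: [-10.4, -0.2, 4.6]
opening: 0.0151
grasp_force: 80.5
```

step_arm(
  deltas=[
    [[0,0,0],0,1],
    [[0,0,0],0,1],
    [[-0.6,0,0],0,1],
    [[-0.6,0,0],0,1],
    [[0,0,0],0,0.4],
    [[0,0,0],0,0.2],
    [[0,0,0],0,0],
    [[0,0,0],0,0],
  ],
)

```text
time_s: 12.4
tool_pos: [0.6607, -0.0429, 0.4164]
eef_rot: [[0.972, -0.237, 0.001], [-0.237, -0.972, 0.0], [0.001, -0.0, -1.0]]
ft_force: [-0.2, -0.5, 0.4]
opening: 0.0427
grasp_force: 0.0
```

```bash
cat > hung.py <<'E'
# how the hung pans sit, stand axes
from h import *
import sys
s=r.sense();an=np.radians(-13.72);S=np.array([[np.cos(an),-np.sin(an),0],[np.sin(an),np.cos(an),0],[0,0,1]]);o=np.array([708.85,-54.63,0])
c=cam(sys.argv[1]);P=(cloud(c).reshape(-1,3)*1000-o)@S;P=P[np.isfinite(P).all(1)]
P=P[(P[:,0]>-160)&(P[:,0]<-22)&(abs(P[:,1])<85)&(P[:,2]<300)]
for z in list(range(70,180,12))+list(range(180,290,8)):
    g=P[(abs(P[:,2]-z)<3)]
    g=g[(abs(g[:,1])<16)] if z>180 else g
    if len(g)>8:print(z,len(g),'X',np.round(np.percentile(g[:,0],[2,50,98]),1),'Y',np.round(np.percentile(g[:,1],[2,98]),1))
if len(sys.argv)>2:save(sys.argv[2],c["frame"])
E
python3 rel.py; python3 hung.py side
```

```text
12.4 tcp in stand [-4.950e+01 -1.000e-01  4.164e+02] yaw err deg 0.02 open 0.0427 ft stand [-0.1 -0.6  0.4]
70 380 X [-80.4 -62.8 -40.5] Y [-66.3  69.8]
82 69 X [-79.4 -43.4 -39.6] Y [-69.1  71.1]
94 69 X [-79.3 -45.3 -39.5] Y [-67.6  71.9]
106 66 X [-78.6 -45.8 -39.4] Y [-68.2  71.9]
118 37 X [-79.1 -62.  -39.4] Y [-68.6  71.7]
130 34 X [-79.5 -65.2 -40. ] Y [-69.1  70.9]
142 35 X [-79.2 -62.8 -38.6] Y [-68.5  72.1]
154 30 X [-80.3 -56.4 -38.9] Y [-67.3  71.4]
166 37 X [-79.3 -62.  -38.5] Y [-50.3  71.2]
178 15 X [-75.2 -71.6 -64.8] Y [-8.9  8.3]
180 18 X [-75.1 -69.3 -64.9] Y [-8.7  8.8]
188 14 X [-66.  -62.8 -60. ] Y [-8.6  7.6]
196 13 X [-63.5 -60.2 -46.2] Y [-6.9 13.7]
204 32 X [-63.4 -58.  -45. ] Y [-14.1  14.9]
212 26 X [-62.2 -52.  -23. ] Y [-8.5 15.4]
220 29 X [-141.3  -56.1  -23.1] Y [-6.1 13.9]
228 118 X [-153.8  -95.6  -29.9] Y [-8.4 14.1]
236 28 X [-158.5  -61.2  -22.3] Y [-12.1  15.5]
244 13 X [-62.4 -60.6 -51.5] Y [-5.7  8.7]
252 15 X [-63.3 -60.  -49.4] Y [-3.2  7.2]
260 14 X [-63.3 -60.5 -52.5] Y [-6.4  8.4]
268 14 X [-63.  -61.1 -50.6] Y [-4.5  9. ]
276 28 X [-61.8 -56.4 -49.4] Y [-8.4  7.7]
```

step_arm(
  deltas=[
    [[0,0,-15],0,0],
    [[0,0,-25],0,0],
    [[0,0,-20],0,0],
    [[-16,-33.9,0],0,-0.3],
    [[-16,-33.9,0],0,-0.6],
    [[-16,-33.9,0],0,-1],
    [[-16,-33.9,0],0,-1],
    [[-16,-33.9,0],0,-1],
    [[-16,-33.9,3],0,-1],
    [[-16,-33.9,5],0,-1],
    [[-16,-33.9,5],0,-1],
    [[0,0,5],0,-1],
    [[0,0,0],0,-1],
  ],
)

```text
time_s: 13.75
tool_pos: [0.6, 0.2514, 0.4583]
eef_rot: [[0.972, -0.235, -0.0], [-0.235, -0.972, -0.0], [-0.0, 0.0, -1.0]]
ft_force: [-0.3, -0.8, -0.0]
opening: 0.0853
grasp_force: 0.0
```

```bash
python3 pan.py 600.5 251 200
```

```text
13.8 [600.3 250.6 458.7] yaw -13.667855237746187 ft [-0.1 -0.9  0.1]
grip 516 [601.8 251.3] [19.6 17.9] 77.0 z [201.2 202.7] tool dx,dy [ 1.2 -1.2]
gripside 297 [601.8 250.8] [27.3 18. ] 76.1 z [171.  193.6] tool dx,dy [ 1.3 -0.6]
block 243 [607.7 249.5] [27.6  7.1] 80.0 z [131.1 160.2] tool dx,dy [ 7.3 -0.8]
```

step_arm(
  deltas=[
    [[1.3,-1.0,30],0,-1],
    [[0,0,31],0,-1],
    [[0,0,31],0,-1],
    [[0,0,29],0,-0.5],
    [[0,0,0],0,0],
    [[0,0,0],0,1],
    [[0,0,0],0,1],
    [[0,0,0],0,1],
    [[0,0,0],0,1],
    [[0,0,0],0,1],
    [[0,0,0],0,1],
  ],
)

```text
time_s: 14.9
tool_pos: [0.6025, 0.2514, 0.3395]
eef_rot: [[0.972, -0.237, 0.003], [-0.237, -0.972, 0.001], [0.003, -0.001, -1.0]]
ft_force: [-0.7, -2.2, 6.2]
opening: 0.0188
grasp_force: 79.3
```

step_arm(
  deltas=[
    [[0,0,-9],0,1],
    [[0,0,-24],0,1],
    [[0,0,-30],0,1],
    [[0,0,-30],0,1],
    [[-3.5,34,0],0,1],
    [[-3.5,34,0],0,1],
    [[-3.5,34,0],0,1],
    [[-3.5,34,0],0,1],
    [[-3.5,34,0],0,1],
    [[-3.5,34,0],0,1],
    [[-3.5,34,0],0,1],
    [[-3.5,34,0],0,1],
    [[0,0,0],0,1],
    [[0,0,0],0,1],
    [[0,0,0],0,1],
  ],
)

```text
time_s: 16.4
tool_pos: [0.5105, -0.0056, 0.4308]
eef_rot: [[0.972, -0.237, 0.001], [-0.237, -0.972, 0.0], [0.001, -0.001, -1.0]]
ft_force: [0.3, 1.0, -1.0]
opening: 0.0193
grasp_force: 79.1
```

```bash
python3 rel.py 1
```

```text
16.4 tcp in stand [-204.3    0.5  430.8] yaw err deg 0.03 open 0.0193 ft stand [ 0.1  1.  -1. ]
shank 2561 Y at X=-100 0.19 slope deg -0.2 ztop [229.8 232.2]
held z -219 88 X [7.  7.7] Y [-12.5  13.5]
held z -213 406 X [-3.1  7.7] Y [-10.8  11.3]
held z -207 72 X [2.9 7.7] Y [-13.2  13.8]
held z -201 68 X [5.2 7.8] Y [-13.2  14. ]
held z -195 68 X [7.  7.9] Y [-13.  14.]
held z -189 126 X [7.  7.8] Y [-13.1  13.8]
held z -183 194 X [7.  7.9] Y [-12.5  13.4]
held z -177 160 X [6.8 7.9] Y [-8.8 11.4]
held z -171 189 X [ 6.8 11.8] Y [-8.9 10.1]
held z -165 376 X [ 6.8 12.5] Y [-19.7  21.2]
held z -159 312 X [ 6.9 12.5] Y [-20.6  22.1]
```

step_arm(
  deltas=[
    [[12,0.3,0],0,1],
    [[12,0,0],0,1],
    [[12,0,0],0,1],
    [[8,0,0],0,1],
    [[6,0,0],0,1],
    [[6,0,0],0,1],
  ],
)

```text
time_s: 17.05
tool_pos: [0.5651, -0.0199, 0.4299]
eef_rot: [[0.972, -0.237, -0.001], [-0.237, -0.972, 0.0], [-0.001, 0.0, -1.0]]
ft_force: [-0.6, 0.4, -1.7]
opening: 0.019
grasp_force: 79.0
```

step_arm(
  deltas=[
    [[10,0,0],0,1],
    [[10,0,0],0,1],
    [[10,0,0],0,1],
    [[8,0,0],0,1],
    [[0,0,4],0,1],
    [[0,0,4],0,1],
    [[0,0,3.5],0,1],
    [[0,0,1],0,1],
    [[0,0,0],0,1],
  ],
)

```text
time_s: 17.95
tool_pos: [0.6012, -0.0286, 0.4176]
eef_rot: [[0.972, -0.237, -0.0], [-0.237, -0.972, 0.0], [-0.0, 0.0, -1.0]]
ft_force: [-0.0, -0.6, -1.9]
opening: 0.0191
grasp_force: 79.4
```

step_arm(
  deltas=[
    [[0,0,0.7],0,1],
    [[0,0,0],0,1],
  ],
)

```text
time_s: 18.15
tool_pos: [0.6014, -0.0287, 0.4173]
eef_rot: [[0.972, -0.237, 0.0], [-0.237, -0.972, 0.0], [0.0, -0.0, -1.0]]
ft_force: [0.0, 0.2, 0.6]
opening: 0.0193
grasp_force: 79.6
```

step_arm(
  deltas=[
    [[0,0,0.5],0,1],
    [[0,0,0],0,1],
  ],
)

```text
time_s: 18.35
tool_pos: [0.6014, -0.0287, 0.4172]
eef_rot: [[0.972, -0.237, 0.001], [-0.237, -0.972, 0.0], [0.001, -0.0, -1.0]]
ft_force: [-2.5, 0.7, 4.9]
opening: 0.0191
grasp_force: 80.0
```

step_arm(
  deltas=[
    [[0,0,-0.6],0,1],
    [[5,0,0],0,1],
    [[8,0,0],0,1],
    [[8,0,0],0,1],
    [[8,0,0],0,1],
    [[5,0,0],0,1],
    [[2,0,0],0,1],
    [[0,0,0],0,1],
  ],
)

```text
time_s: 19.15
tool_pos: [0.6373, -0.0375, 0.4172]
eef_rot: [[0.971, -0.237, 0.0], [-0.237, -0.971, -0.0], [0.0, -0.0, -1.0]]
ft_force: [-1.7, 0.4, 4.0]
opening: 0.0191
grasp_force: 79.9
```

step_arm(
  deltas=[
    [[2,0,0],0,1],
    [[1,0,0],0,1],
    [[0,0,0],0,1],
  ],
)

```text
time_s: 19.45
tool_pos: [0.6398, -0.0381, 0.4172]
eef_rot: [[0.972, -0.237, -0.0], [-0.237, -0.972, 0.0], [-0.0, -0.0, -1.0]]
ft_force: [-3.7, 1.2, 5.3]
opening: 0.0189
grasp_force: 80.0
```

step_arm(
  deltas=[
    [[0.8,0,0],0,1],
    [[0.8,0,0],0,1],
    [[0,0,0],0,1],
  ],
)

```text
time_s: 19.75
tool_pos: [0.6413, -0.0385, 0.4172]
eef_rot: [[0.971, -0.237, -0.0], [-0.237, -0.971, 0.0], [-0.0, -0.0, -1.0]]
ft_force: [-4.0, 1.2, 5.6]
opening: 0.0188
grasp_force: 80.0
```

step_arm(
  deltas=[
    [[0.7,0,-0.8],0,1],
    [[0,0,0],0,1],
  ],
)

```text
time_s: 19.95
tool_pos: [0.6422, -0.0388, 0.4175]
eef_rot: [[0.972, -0.237, 0.001], [-0.237, -0.972, -0.0], [0.001, 0.0, -1.0]]
ft_force: [0.2, -0.7, -0.7]
opening: 0.0188
grasp_force: 79.3
```

step_arm(
  deltas=[
    [[0.7,0,0],0,1],
    [[0,0,0],0,1],
  ],
)

```text
time_s: 20.15
tool_pos: [0.6424, -0.0388, 0.4175]
eef_rot: [[0.972, -0.237, -0.0], [-0.237, -0.972, -0.0], [-0.0, 0.0, -1.0]]
ft_force: [0.9, 1.3, -1.9]
opening: 0.0188
grasp_force: 79.3
```

step_arm(
  deltas=[
    [[0.6,0,0],0,1],
    [[0,0,0],0,1],
  ],
)

```text
time_s: 20.35
tool_pos: [0.6426, -0.0388, 0.4176]
eef_rot: [[0.972, -0.237, -0.001], [-0.237, -0.972, 0.0], [-0.001, 0.0, -1.0]]
ft_force: [-1.5, 0.2, -1.9]
opening: 0.0187
grasp_force: 79.3
```

step_arm(
  deltas=[
    [[0.6,0,0],0,1],
    [[0.4,0,0],0,1],
    [[0,0,0],0,1],
  ],
)

```text
time_s: 20.65
tool_pos: [0.643, -0.0389, 0.4176]
eef_rot: [[0.972, -0.237, -0.003], [-0.237, -0.972, 0.0], [-0.003, 0.0, -1.0]]
ft_force: [-6.0, 1.3, 0.6]
opening: 0.0189
grasp_force: 79.4
```

step_arm(
  deltas=[
    [[0.6,0,0],0,1],
    [[0,0,0],0,1],
  ],
)

```text
time_s: 20.85
tool_pos: [0.6433, -0.039, 0.4176]
eef_rot: [[0.972, -0.237, -0.004], [-0.237, -0.972, 0.001], [-0.004, 0.0, -1.0]]
ft_force: [-8.7, 2.4, 2.3]
opening: 0.0186
grasp_force: 79.5
```

step_arm(
  deltas=[
    [[0.3,0,0],0,1],
    [[0,0,0],0,1],
    [[0,0,0],0,1],
    [[0,0,0],0,1],
  ],
)

```text
time_s: 21.25
tool_pos: [0.6434, -0.039, 0.4176]
eef_rot: [[0.972, -0.237, -0.004], [-0.237, -0.972, 0.001], [-0.004, 0.0, -1.0]]
ft_force: [-9.8, 1.8, 1.9]
opening: 0.0192
grasp_force: 79.5
```

step_arm(
  deltas=[
    [[-0.6,0,0],0,1],
    [[-0.6,0,0],0,1],
    [[0,0,0],0,0.4],
    [[0,0,0],0,0.2],
    [[0,0,0],0,0],
    [[0,0,0],0,0],
  ],
)

```text
time_s: 21.85
tool_pos: [0.6438, -0.0391, 0.4182]
eef_rot: [[0.972, -0.237, 0.001], [-0.237, -0.972, -0.0], [0.001, -0.0, -1.0]]
ft_force: [-0.4, -0.4, -0.2]
opening: 0.0428
grasp_force: 0.0
```

```bash
python3 rel.py; python3 hung.py side
```

```text
21.85 tcp in stand [-6.690e+01 -3.000e-01  4.182e+02] yaw err deg 0.01 open 0.0428 ft stand [-0.3 -0.4 -0.2]
70 23 X [-80.7 -63.  -40.3] Y [54.7 71.8]
82 320 X [-98.4 -80.5 -53.6] Y [-58.2  71.1]
94 67 X [-97.7 -69.  -42.8] Y [-59.6  71.2]
106 48 X [-96.5 -75.3 -38.4] Y [-59.3  71.4]
118 53 X [-97.4 -76.9 -40.2] Y [-59.9  71.6]
130 35 X [-96.2 -79.5 -44.4] Y [-58.8  71. ]
142 38 X [-97.2 -75.3 -40.9] Y [-59.5  71.4]
154 42 X [-98.1 -73.4 -37.3] Y [-59.5  72. ]
166 75 X [-98.1 -79.7 -39.7] Y [-55.1  71.3]
178 21 X [-88.2 -82.7 -68.6] Y [-8.2  8.4]
180 21 X [-88.2 -82.7 -65.7] Y [-6.2  8.3]
188 17 X [-81.2 -77.8 -60. ] Y [-6.6  8. ]
196 17 X [-81.1 -71.1 -47.9] Y [-11.7  15. ]
204 43 X [-81.2 -73.2 -44.1] Y [-11.5  15.2]
212 36 X [-80.5 -60.  -22.1] Y [-9.6 14.5]
220 34 X [-108.7  -62.5  -23.8] Y [-12.5  15.2]
228 116 X [-154.3  -93.7  -23.6] Y [-9.3 13.8]
236 42 X [-159.2  -70.2  -22.8] Y [-14.3  15.4]
244 21 X [-81.6 -75.6 -22.7] Y [-5.3 14.3]
252 14 X [-81.4 -79.9 -71.9] Y [-6.8 10.3]
260 16 X [-80.7 -79.1 -69.3] Y [-8.8 10.9]
268 16 X [-81.3 -79.5 -71. ] Y [-6.1 10.2]
276 38 X [-80.5 -73.  -48.5] Y [-11.1  10.1]
```

step_arm(
  deltas=[
    [[0,0,-15],0,0],
    [[0,0,-25],0,0],
    [[0,0,-20],0,0],
    [[-17.5,36,0],0,-0.3],
    [[-17.5,36,0],0,-0.6],
    [[-17.5,36,0],0,-1],
    [[-17.5,36,0],0,-1],
    [[-17.5,36,0],0,-1],
    [[-17.5,36,5],0,-1],
    [[-17.5,36,10],0,-1],
    [[-17.5,36,10],0,-1],
    [[0,0,5],0,-1],
    [[0,0,0],0,-1],
  ],
)

```text
time_s: 23.2
tool_pos: [0.4388, -0.2862, 0.4483]
eef_rot: [[0.971, -0.239, 0.0], [-0.239, -0.971, 0.0], [0.0, -0.0, -1.0]]
ft_force: [0.8, 0.4, 0.8]
opening: 0.0852
grasp_force: 0.0
```

```bash
python3 pan.py 439.5 -286 190 w5.png
```

```text
23.25 [ 439.5 -285.7  448.6] yaw -13.756386934505773 ft [ 0.   0.4 -0.4]
grip 616 [ 440.4 -286.6] [23.8 18.6] 75.5 z [191.3 192.6] tool dx,dy [0.8 0.7]
gripside 258 [ 444.2 -287.6] [27.4 11. ] 76.4 z [166.9 183.5] tool dx,dy [4.7 0.8]
block 241 [ 446.4 -288.1] [28.   6.4] 75.6 z [122.6 150.8] tool dx,dy [7.  0.8]
```

View pics/w5.png

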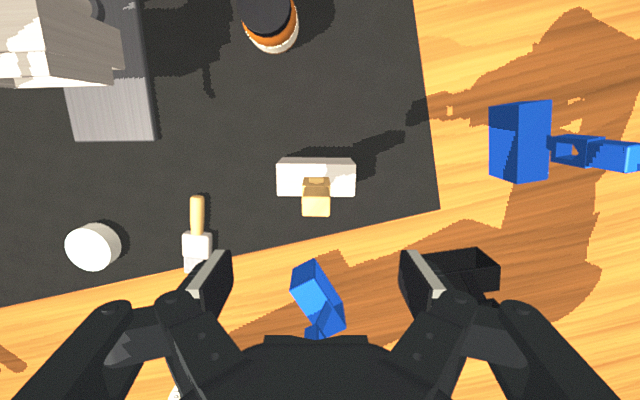

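Wrist view: the steel small pan's handle is at (316,195), right under the gripper. A blue look-alike is at (318,300) and a black one at (465,270). I'll check how close the blue and black ones stand before descending.

Run:
```python
from h import *
d=np.load("c0.npz");an=np.radians(-13.72);S=np.array([[np.cos(an),-np.sin(an)],[np.sin(an),np.cos(an)]])
for k,f in(('s',d['fs']),('t',d['ft'])):
    h=cv2.cvtColor(f,cv2.COLOR_RGB2HSV);W=d[k]*1000
    for n,m in(('blue',(abs(h[...,0].astype(int)-115)<12)&(h[...,1]>150)),('black',h[...,2]<60)):
        P=W[m&np.isfinite(W).all(2)];P=P[(np.hypot(P[:,0]-440,P[:,1]+286)<170)&(P[:,2]>100)&(P[:,2]<215)]
        if len(P):Q=(P[:,:2]-[440.4,-286.6])@S;print(k,n,len(P),'tool-ish X',np.round(np.percentile(Q[:,0],[1,50,99])),'Y',np.round(np.percentile(Q[:,1],[1,50,99])),'z',P[:,2].max().round())
```

step_arm(
  deltas=[
    [[0.8,0.7,30],0,-1],
    [[0,0,31],0,-1],
    [[0,0,31],0,-1],
    [[0,0,29],0,-0.5],
    [[0,0,0],0,0],
    [[0,0,0],0,1],
    [[0,0,0],0,1],
    [[0,0,0],0,1],
    [[0,0,0],0,1],
    [[0,0,0],0,1],
    [[0,0,0],0,1],
  ],
)

```text
time_s: 24.35
tool_pos: [0.4408, -0.287, 0.329]
eef_rot: [[0.971, -0.237, 0.004], [-0.237, -0.971, -0.002], [0.004, 0.001, -1.0]]
ft_force: [-0.6, 0.1, 7.8]
opening: 0.0228
grasp_force: 79.4
```

step_arm(
  deltas=[
    [[0,0,-9.5],0,1],
    [[0,0,-24],0,1],
    [[0,0,-35],0,1],
    [[0,0,-35],0,1],
    [[0,-36,0],0,1],
    [[0,-36,0],0,1],
    [[0,-36,0],0,1],
    [[0,-36,0],0,1],
    [[0,-36,0],0,1],
    [[0,-36,0],0,1],
    [[0,-36,0],0,1],
    [[0,-36.5,0],0,1],
    [[0,0,0],0,1],
    [[0,0,0],0,1],
    [[0,0,0],0,1],
  ],
)

```text
time_s: 25.85
tool_pos: [0.5079, -0.0068, 0.4307]
eef_rot: [[0.971, -0.237, -0.0], [-0.237, -0.971, -0.0], [0.0, 0.0, -1.0]]
ft_force: [-0.8, -1.0, -1.0]
opening: 0.0232
grasp_force: 79.7
```

```bash
python3 rel.py 1
```

```text
25.85 tcp in stand [-206.6   -1.2  430.7] yaw err deg 0.0 open 0.0232 ft stand [-0.5 -1.1 -1. ]
shank 2489 Y at X=-100 0.09 slope deg -0.16 ztop [229.9 234.2]
held z -219 73 X [7.5 8.2] Y [-12.6  13.4]
held z -213 407 X [-2.5  8.1] Y [-11.1  10.8]
held z -207 59 X [7.6 8.3] Y [-13.2  14. ]
held z -201 64 X [6.  8.3] Y [-13.4  13.8]
held z -195 71 X [7.3 8.4] Y [-13.1  13.7]
held z -189 126 X [7.5 8.4] Y [-13.1  13.4]
held z -183 189 X [7.6 8.5] Y [-12.8  13.6]
held z -177 202 X [7.3 8.4] Y [-11.4  12. ]
held z -171 213 X [ 7.2 11.7] Y [-11.1  12. ]
held z -165 412 X [ 7.4 12.4] Y [-21.7  22.8]
held z -159 341 X [ 7.4 12.3] Y [-23.  23.]
```

step_arm(
  deltas=[
    [[12,-1,0],0,1],
    [[12,0,0],0,1],
    [[12,0,0],0,1],
    [[8,0,0],0,1],
    [[6,0,0],0,1],
    [[6,0,0],0,1],
  ],
)

```text
time_s: 26.5
tool_pos: [0.5634, -0.0188, 0.4301]
eef_rot: [[0.971, -0.237, -0.001], [-0.237, -0.971, 0.0], [-0.001, 0.0, -1.0]]
ft_force: [-0.3, -0.4, -2.0]
opening: 0.0228
grasp_force: 79.7
```

step_arm(
  deltas=[
    [[10,0,0],0,1],
    [[10,0,0],0,1],
    [[10,0,0],0,1],
    [[2,0,0],0,1],
    [[0,0,4],0,1],
    [[0,0,4],0,1],
    [[0,0,3.5],0,1],
    [[0,0,1],0,1],
    [[0,0,0],0,1],
  ],
)

```text
time_s: 27.4
tool_pos: [0.5937, -0.0261, 0.4177]
eef_rot: [[0.972, -0.237, -0.0], [-0.237, -0.972, -0.0], [-0.0, 0.0, -1.0]]
ft_force: [0.1, -1.3, -1.8]
opening: 0.0233
grasp_force: 80.0
```

step_arm(
  deltas=[
    [[0,0,0.7],0,1],
    [[0,0,0],0,1],
  ],
)

```text
time_s: 27.6
tool_pos: [0.5939, -0.0262, 0.4175]
eef_rot: [[0.972, -0.237, 0.0], [-0.237, -0.972, -0.0], [0.0, 0.0, -1.0]]
ft_force: [-0.3, -1.6, 0.5]
opening: 0.0229
grasp_force: 80.3
```

step_arm(
  deltas=[
    [[0,0,0.4],0,1],
    [[0,0,0],0,1],
  ],
)

```text
time_s: 27.8
tool_pos: [0.594, -0.0263, 0.4173]
eef_rot: [[0.972, -0.237, 0.001], [-0.237, -0.972, -0.0], [0.001, 0.0, -1.0]]
ft_force: [-2.8, -2.3, 6.0]
opening: 0.0231
grasp_force: 80.6
```

step_arm(
  deltas=[
    [[0,0.3,-0.9],0,1],
    [[5,0,0],0,1],
    [[8,0,0],0,1],
    [[8,0,0],0,1],
    [[5,0,0],0,1],
    [[2,0,0],0,1],
    [[0,0,0],0,1],
  ],
)

```text
time_s: 28.5
tool_pos: [0.6215, -0.0332, 0.4175]
eef_rot: [[0.971, -0.237, 0.0], [-0.237, -0.971, -0.0], [0.0, -0.0, -1.0]]
ft_force: [1.6, -0.5, -1.0]
opening: 0.0227
grasp_force: 79.8
```

step_arm(
  deltas=[
    [[1,0,0],0,1],
    [[1,0,0],0,1],
    [[0,0,0],0,1],
  ],
)

```text
time_s: 28.8
tool_pos: [0.623, -0.0334, 0.4177]
eef_rot: [[0.972, -0.237, 0.0], [-0.237, -0.972, 0.0], [0.0, -0.0, -1.0]]
ft_force: [-0.4, -0.1, -1.3]
opening: 0.0232
grasp_force: 79.8
```

step_arm(
  deltas=[
    [[0.7,0,0],0,1],
    [[0.6,0,0],0,1],
    [[0,0,0],0,1],
  ],
)

```text
time_s: 29.1
tool_pos: [0.6243, -0.0337, 0.4177]
eef_rot: [[0.972, -0.237, 0.0], [-0.237, -0.972, 0.0], [-0.0, -0.0, -1.0]]
ft_force: [0.6, -0.4, -1.3]
opening: 0.0228
grasp_force: 79.8
```

step_arm(
  deltas=[
    [[0.6,0,0],0,1],
    [[0.5,0,0],0,1],
    [[0,0,0],0,1],
  ],
)

```text
time_s: 29.4
tool_pos: [0.6248, -0.0339, 0.4176]
eef_rot: [[0.972, -0.237, -0.002], [-0.237, -0.972, 0.0], [-0.002, -0.0, -1.0]]
ft_force: [-4.8, 1.1, 1.6]
opening: 0.0231
grasp_force: 80.2
```

step_arm(
  deltas=[
    [[0.6,0,0.2],0,1],
    [[0,0,0],0,1],
  ],
)

```text
time_s: 29.6
tool_pos: [0.6251, -0.034, 0.4175]
eef_rot: [[0.972, -0.237, -0.003], [-0.237, -0.972, 0.001], [-0.003, 0.0, -1.0]]
ft_force: [-7.7, 1.8, 3.0]
opening: 0.0231
grasp_force: 80.5
```

step_arm(
  deltas=[
    [[0.6,0,0],0,1],
    [[0,0,0],0,1],
  ],
)

```text
time_s: 29.8
tool_pos: [0.6253, -0.034, 0.4175]
eef_rot: [[0.972, -0.237, -0.004], [-0.237, -0.972, 0.001], [-0.004, 0.0, -1.0]]
ft_force: [-10.6, 2.4, 5.1]
opening: 0.0228
grasp_force: 80.7
```

step_arm(
  deltas=[
    [[0,0,0],0,1],
    [[0,0,0],0,1],
    [[0,0,0],0,1],
    [[-0.6,0,0],0,1],
    [[-0.6,0,0],0,1],
    [[0,0,0],0,0.4],
    [[0,0,0],0,0.2],
    [[0,0,0],0,0],
    [[0,0,0],0,0],
  ],
)

```text
time_s: 30.7
tool_pos: [0.6256, -0.0341, 0.4176]
eef_rot: [[0.972, -0.237, 0.001], [-0.237, -0.972, -0.0], [0.001, -0.0, -1.0]]
ft_force: [0.2, -0.3, 0.4]
opening: 0.0425
grasp_force: 0.0
```

step_arm(
  deltas=[
    [[0,0,-15],0,0],
    [[0,0,-30],0,0],
    [[0,0,-35],0,0],
    [[-30,0,-20],0,-0.5],
    [[-30,0,0],0,-1],
    [[0,0,0],0,-1],
    [[0,0,0],0,-1],
  ],
)

```text
time_s: 31.4
tool_pos: [0.5669, -0.0198, 0.5188]
eef_rot: [[0.972, -0.237, 0.002], [-0.237, -0.972, -0.0], [0.002, -0.0, -1.0]]
ft_force: [-0.3, -0.2, 0.1]
opening: 0.0852
grasp_force: 0.0
```

```bash
python3 rel.py 1 w6.png; python3 hung.py side f.png; python3 hung.py wrist; python3 -c "
import cv2;a=cv2.imread('pics/f.png')[120:320,150:370];b=cv2.imread('pics/w6.png')
cv2.imwrite('pics/fin.png',cv2.hconcat([cv2.resize(a,(396,360)),cv2.resize(b,(404,360))]))"
```

```text
31.4 tcp in stand [-1.461e+02  2.000e-01  5.188e+02] yaw err deg 0.03 open 0.0852 ft stand [-0.2 -0.3  0.1]
shank 298 Y at X=-100 -0.45 slope deg -1.14 ztop [229.8 231.2]
70 24 X [-80.5 -70.  -37.9] Y [54.8 71.1]
82 35 X [-98.  -77.6 -41.9] Y [44.4 72.1]
94 170 X [-115.8  -97.1  -46.4] Y [-49.7  70.8]
106 64 X [-114.9  -89.6  -40.5] Y [-50.8  70.9]
118 63 X [-115.4  -79.8  -41.2] Y [-50.   70.9]
130 55 X [-115.7  -85.   -40.8] Y [-49.7  71.6]
142 56 X [-115.4  -83.2  -39.5] Y [-48.4  70.9]
154 175 X [-115.9 -103.7  -46.3] Y [-49.7  70.5]
166 67 X [-108.1  -84.5  -39. ] Y [-52.1  71. ]
178 31 X [-103.5  -85.6  -66.9] Y [-7.8 38.2]
180 28 X [-103.3  -95.8  -67.1] Y [-7.8  7.4]
188 16 X [-98.2 -94.  -60.6] Y [-8.   7.4]
196 22 X [-99.  -83.6 -47.2] Y [-11.5  13.6]
204 48 X [-99.5 -89.4 -44.9] Y [-12.6  14.4]
212 45 X [-98.9 -73.  -23.8] Y [-9.2 14.7]
220 45 X [-128.3  -68.3  -23.4] Y [ 0.7 15.5]
228 116 X [-153.5  -98.5  -23.4] Y [-10.7  14.9]
236 77 X [-127.2  -69.1  -23.5] Y [-10.5  14.9]
244 52 X [-97.9 -70.2 -22.4] Y [-10.7  14.5]
252 39 X [-98.9 -82.4 -48.6] Y [-8.  12.2]
260 39 X [-99.2 -76.3 -44.7] Y [-8.8 12.8]
268 39 X [-99.2 -81.1 -47.3] Y [-9.6 13.5]
276 110 X [-98.5 -75.8 -47.1] Y [-10.2  12.6]
154 806 X [-114.2 -105.9  -97.7] Y [-49.3  48.1]
166 535 X [-94.8 -87.1 -78.4] Y [-58.6  58. ]
178 14 X [-70.9 -43.9 -38.2] Y [-38.1  68.2]
220 33 X [-23.8 -23.5 -23.1] Y [-14.7  15.3]
228 600 X [-149.3 -115.3  -23.3] Y [-12.4  10.4]
236 230 X [-159.2  -37.2  -23.1] Y [-14.   13.4]
244 160 X [-77.5 -37.2 -22.1] Y [-14.5  13.8]
276 867 X [-96.5 -71.1 -43.8] Y [-11.2  11.3]
284 17 X [-94.1 -65.7 -46.8] Y [-5.6  9.5]
```

View pics/fin.png

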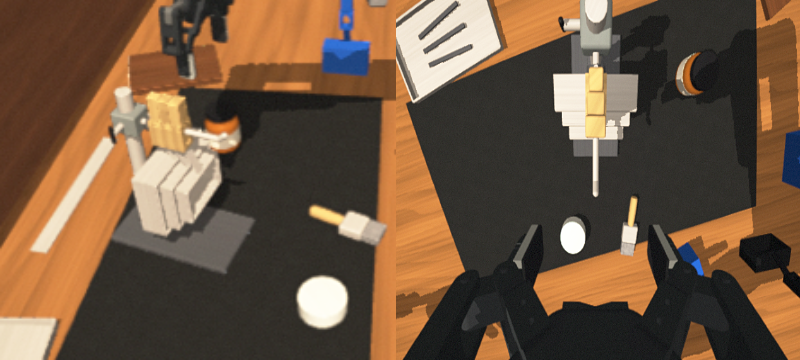

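Both views show the three pans nested and straight on the hook, at (180,190) on the left and (595,110) on the right. Their rims are 18 mm apart and the handle tops span 53 mm against a nominal 54, so there is no gap. The jar, tin and brush have not moved.

```bash
python3 -c "
from cell import r
print(r.finish_job())"
```

```text
the job is handed in; nothing more can be done
None
```

All three pans hang nested on the hook, large then medium then small, each bedded with a push of about 10 N and their handles flush; the jar, tin and brush were left alone, and the job was handed in at about 31 s.

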